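Test-twist the resin canisters and sort out the loose caps

ROBOT

A 6-joint arm with a two-finger parallel gripper is mounted at the origin on the work surface. World frame = base frame: x ahead of the robot, y to its left, z up, the work surface at z = 0. Lengths are in m, angles in rad, forces in N, time in s.
With the tool pointing down it reaches from about 0.325 to 0.775 m from the base axis. Payload 5.5 kg.
Tool frame: the origin (TCP) lies at the very end of the fingers, on their centre line; the grasp point (between the pads) lies 19 mm behind it; x points along the fingers, z is the direction in which the jaws open and shut, and the axes are right-handed (so a half turn about x gives the same grasp; the last joint's range is limited). The gripper opens to 85 mm and grips with 20 to 120 N. Pads are 22 mm wide; open, the fingers measure 114 mm over their backs; the gripper's body (76 mm by 85 mm) begins 54 mm behind the grasp point. The pads swing forward as they close: fully open they stand 13 mm farther back than shut.
Start: joints at [1.112, 0.091, 1.231, -0, 1.82, -0.057], TCP at [0.235, 0.552, 0.231] pointing down, gripper open.
Joint ranges: [-2.87, 2.87], [-0.86, 2.18], [0.17, 2.46], [-1.51, 4.65], [0.06, 2.69], [-2.65, 2.65]. Speed limits (rad/s): [2.57, 2.57, 3.01, 3.14, 3.14, 3.14].

INTERFACE

Orientations are given as a unit quaternion [x, y, z, w].
In Python, from station import telemetry, viewer, job gives the robot as it stands. The module is installed in compiled form; this text tells all that it offers.
- The arm moves only by the tool step_arm, never from a script. Its argument "rows" is a list of rows, each a list of 3 entries, a list of its own where there are three numbers: the opening, from 0 (shut) to 1 (fully open), then the shift along the tool's x, y, z in cm, then the turn, a rotation vector about the tool's x, y, z in degrees. In form: [[claw, [tx, ty, tz], [rx, ry, rz]], ...]. A call has 1 to 8 rows; each row is the pose to reach, as a shift and turn from the pose commanded when the call began, along the tool's axes at that moment; what a row does not reach only later rows make up. A row lasts 1/10 s, in which the tool goes at most 50 mm and 8.59 degrees, less where a joint would pass 70% of its speed; a pose out of reach is approached as far as the arm can. A call with a gripper value outside its range is refused whole. The fingers move at their own pace and stop on an object; the grip force is fixed at half the most. Time passes only in rows, so rows that repeat a pose let the fingers close. It gives the time, the measured TCP pose, the force and the opening at its end, in the units of the state.
- telemetry.get_obs(): the state, without advancing time (a new reading comes with each control period).
- viewer.get_image(name): name is "side" or "top"; returns the picture (480x640x3 uint8, red, green, blue); there is no depth.
- viewer.camera_params(name): a dict with "K" (3x3 intrinsics, pixels), "k1" (the pictures are not rectified: a ray, as slopes to the right and down, at radius r is drawn at 1 + k1 r^2 times it, then the intrinsics apply), "R" (3x3) and "t" (3): a world point X has camera coordinates R X + t. Camera axes: x right, y down, z forward; pixel columns grow to the right and rows downward; lengths in m; the calibration is good to about 2 mm. A picture is of the moment at which its call begins. camera_params takes no time and is no camera call.
- job.close_job(): hands the job in, once; it reports no verdict.
The state is a dict: "time": time; "q": joint angles; "dq": joint speeds; "joint_torque": joint torques, N m; "tool_pos": TCP position; "ee_rot": TCP orientation; "wrist_force": force on the tool from outside, world axes, zero at the start; "wrist_torque": the same for the moment, N m; "finger_gap": opening from 0.0 (shut) to 1.0 (fully open).
Only numpy, scipy, OpenCV 4.12 (cv2) and the standard library are available. Lean on these libraries where they do the work, as an engineer would, in place of code of your own. Each camera call takes 0.05 s, during which the arm holds its last target.

TASK

Two of the four canisters in the rack have loose caps: find them by trying to turn the orange wing bars anticlockwise, and leave every loose one turned round to its stop. Slide each loose-capped canister (without lifting it) along its lane until it stands wholly on the red end, and each tight one until it stands wholly on the green end, all upright. Leave the glue bottle, the mug and the black case where they are.

Things in the scene. Friction and masses are not known exactly. Their poses are not given: they have to be found in the camera images.
- rack: Plywood sorting rack fixed to the bench, 266 x 304 x 46 mm, origin at the centre of its underside. Four parallel straight lanes run along its x axis, each 66 mm wide and 250 mm long inside, at y = -111, -37, 37, 111 mm (lane 1 to 4). Floor 6 mm above the bench; lane walls 8 mm thick, rising to 46 mm above the bench; low stops at both ends, inner faces at x = +-125 mm, top 22 mm above the bench. Its position and yaw vary.
- bay_red: Red end of the rack: flat red marking on the floors (and wall tops) of all four lanes, 90 mm long along the rack's x. Origin at its centre on the rack floor; axes as the rack. It lies 80 mm from the rack's centre at either the near or the far end, and bay_green at the other.
- bay_green: Green end of the rack, otherwise just like bay_red.
- can_1: Square white canister with a blue band, standing in lane 1; body 62 x 62 mm, 66 mm high, 92 mm to the top of its cap; origin at the centre of its underside (6 mm above the bench), z up, axes as the rack. About 0.65 kg. It starts near the middle of the lane, which guides it and keeps it from turning; it slides easily on the waxed wood (friction about 0.25), best pushed low.
- cap_1 (a joint): Turn of the screw cap of can_1, rad, 0 at the start, growing anticlockwise seen from above. A loose cap turns easily (about 0.03 N m, no spring) to a stop at 0.9 and stays where left; a tight one gives at most about 0.15 and then is locked. No cap turns clockwise from 0. Exactly two of the four caps are loose, any two, and nothing shows which.
- wing_1 (a point): Centre of the orange wing bar on the cap of can_1: an upright bar 54 mm long, 10 mm thick, 16 mm high, across a black round cap disc (52 mm diameter, 10 mm high, top 76 mm above the can's underside). The point is on the cap's axis, 84 mm above the can's underside. The bar lies along the point's x axis, which is the lane's direction when the cap is at 0.
- can_2: Square white canister with a blue band, standing in lane 2; body 62 x 62 mm, 66 mm high, 92 mm to the top of its cap; origin at the centre of its underside (6 mm above the bench), z up, axes as the rack. About 0.65 kg. It starts near the middle of the lane, which guides it and keeps it from turning; it slides easily on the waxed wood (friction about 0.25), best pushed low.
- cap_2 (a joint): Turn of the screw cap of can_2, rad, 0 at the start, growing anticlockwise seen from above. A loose cap turns easily (about 0.03 N m, no spring) to a stop at 0.9 and stays where left; a tight one gives at most about 0.15 and then is locked. No cap turns clockwise from 0. Exactly two of the four caps are loose, any two, and nothing shows which.
- wing_2 (a point): Centre of the orange wing bar on the cap of can_2: an upright bar 54 mm long, 10 mm thick, 16 mm high, across a black round cap disc (52 mm diameter, 10 mm high, top 76 mm above the can's underside). The point is on the cap's axis, 84 mm above the can's underside. The bar lies along the point's x axis, which is the lane's direction when the cap is at 0.
- can_3: Square white canister with a blue band, standing in lane 3; body 62 x 62 mm, 66 mm high, 92 mm to the top of its cap; origin at the centre of its underside (6 mm above the bench), z up, axes as the rack. About 0.65 kg. It starts near the middle of the lane, which guides it and keeps it from turning; it slides easily on the waxed wood (friction about 0.25), best pushed low.
- cap_3 (a joint): Turn of the screw cap of can_3, rad, 0 at the start, growing anticlockwise seen from above. A loose cap turns easily (about 0.03 N m, no spring) to a stop at 0.9 and stays where left; a tight one gives at most about 0.15 and then is locked. No cap turns clockwise from 0. Exactly two of the four caps are loose, any two, and nothing shows which.
- wing_3 (a point): Centre of the orange wing bar on the cap of can_3: an upright bar 54 mm long, 10 mm thick, 16 mm high, across a black round cap disc (52 mm diameter, 10 mm high, top 76 mm above the can's underside). The point is on the cap's axis, 84 mm above the can's underside. The bar lies along the point's x axis, which is the lane's direction when the cap is at 0.
- can_4: Square white canister with a blue band, standing in lane 4; body 62 x 62 mm, 66 mm high, 92 mm to the top of its cap; origin at the centre of its underside (6 mm above the bench), z up, axes as the rack. About 0.65 kg. It starts near the middle of the lane, which guides it and keeps it from turning; it slides easily on the waxed wood (friction about 0.25), best pushed low.
- cap_4 (a joint): Turn of the screw cap of can_4, rad, 0 at the start, growing anticlockwise seen from above. A loose cap turns easily (about 0.03 N m, no spring) to a stop at 0.9 and stays where left; a tight one gives at most about 0.15 and then is locked. No cap turns clockwise from 0. Exactly two of the four caps are loose, any two, and nothing shows which.
- wing_4 (a point): Centre of the orange wing bar on the cap of can_4: an upright bar 54 mm long, 10 mm thick, 16 mm high, across a black round cap disc (52 mm diameter, 10 mm high, top 76 mm above the can's underside). The point is on the cap's axis, 84 mm above the can's underside. The bar lies along the point's x axis, which is the lane's direction when the cap is at 0.
- glue: Bystander: standing glue bottle, 60 mm diameter, 190 mm tall, at one side of the rack; origin at the centre of its underside.
- mug: Bystander: standing blue mug, 76 mm diameter, 95 mm high, with a handle, at the other side of the rack; origin at the centre of its underside.
- case: Bystander: flat black case, 60 x 170 x 35 mm (long along its y), lying beyond the far end of the rack; origin at the centre of its underside.

How it is judged:
By the outcome, as a careful person would: the job done as asked, in the order asked, and still so for the second after the job is handed in, with the robot touching nothing.
It also fails if it takes over 72 s, if anything falls off the work surface, if the arm or the gripper's body presses on something with over 40 N, if the wrist force passes 120 N, or if a joint passes its speed limit or range.

## Working session

There is one attempt and no reset: what is moved stays moved. The work goes in short steps, Python scripts to look and compute and a tool call to move; the robot and the scene stay as the last step left them, time stands still between calls to the robot, and variables do not carry over. Pictures are saved under pics/ and viewed, and the job is handed in when it is done.

Besides the shell and the picture viewer there is one more tool, called after ">>>" as name(argument=value, ...) on one line, values as JSON. step_arm: Moves the arm, as the interface text tells. Its arguments: {"type":"object","properties":{"rows":{"type":"array","items":{"type":"array"}}},"required":["rows"]}

```bash
mkdir -p pics; python3 - <<'E'
from station import telemetry, viewer
import cv2
o=telemetry.get_obs()
for k,v in o.items(): print(k,v)
for n in ("side","top"):
    p=viewer.camera_params(n); print(n,p)
    cv2.imwrite(f"pics/{n}0.png",viewer.get_image(n)[:,:,::-1])
E
```

```text
time 0.0
q [ 1.11230990e+00  9.18833511e-02  1.23189210e+00 -6.94515101e-06
  1.81978088e+00 -5.66816158e-02]
dq [ 0.00150111  0.00019368  0.00101451 -0.00188341 -0.00135986  0.00027637]
joint_torque [-1.19914432e-03 -4.58704233e+01 -4.18039799e+01 -5.76345610e-05
  1.09372512e-02  3.34105756e-06]
tool_pos [0.23451903 0.55196833 0.23013268]
ee_rot [-0.39051764  0.59031891  0.3898142   0.58912175]
wrist_force [-0.79399302 -0.27527349 -0.76711925]
wrist_torque [-0.02417594  0.01516152  0.04139854]
finger_gap 1.0035588224077776
side {'K': array([[507.97457203,   0.        , 320.17089712],
       [  0.        , 507.97457203, 236.90636471],
       [  0.        ,   0.        ,   1.        ]]), 'k1': 0.0135471108869805, 'R': array([[ 0.83224206, -0.55387583,  0.02438689],
       [-0.2429177 , -0.4038366 , -0.88199036],
       [ 0.49836146,  0.72810546, -0.47063605]]), 't': array([-0.49211671,  0.23477335,  0.50744673])}
top {'K': array([[600.09861995,   0.        , 323.37470546],
       [  0.        , 600.09861995, 240.37105676],
       [  0.        ,   0.        ,   1.        ]]), 'k1': -0.06866053632460353, 'R': array([[ 0.0272909 , -0.99960962,  0.00598459],
       [-0.99533918, -0.02772728, -0.09236401],
       [ 0.09249389, -0.003436  , -0.99570732]]), 't': array([-0.00297231,  0.64484734,  1.1726707 ])}
```

View pics/top0.png

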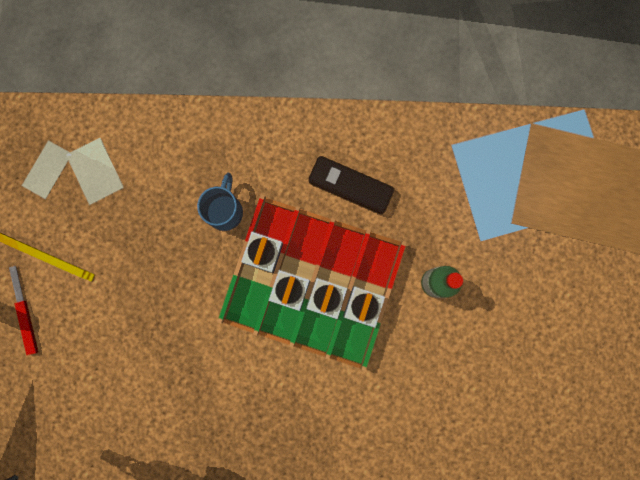

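View pics/side0.png

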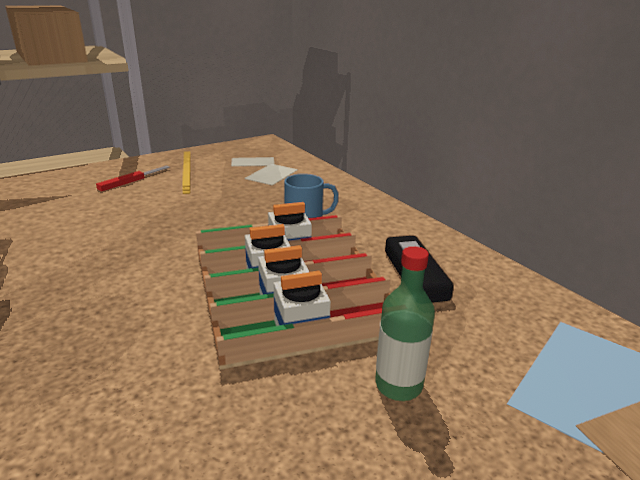

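The top view shows the red end far (image up) and the green end near. The cans are at about (262,252), (289,290), (327,298) and (366,306). The mug is at (220,207), the glue at (440,282) and the case at (350,185). I'll enlarge it to measure.

```bash
cat > h.py <<'E'
import numpy as np, cv2
from station import telemetry, viewer, job
def ray(n,u,v):
    p=viewer.camera_params(n);K=p['K'];d=np.array([(u-K[0,2])/K[0,0],(v-K[1,2])/K[1,1]])
    s=d.copy()
    for _ in range(20): s=d/(1+p['k1']*(s@s))
    R=p['R'];return -R.T@p['t'],R.T@np.r_[s,1]
def at(n,u,v,z):
    c,r=ray(n,u,v);return c+r*(z-c[2])/r[2]
def proj(n,X):
    p=viewer.camera_params(n);c=p['R']@np.array(X)+p['t'];s=c[:2]/c[2];s=s*(1+p['k1']*(s@s))
    return s*p['K'][0,0]+p['K'][:2,2]
def snap(n,name,box=None,f=1):
    im=viewer.get_image(n)[:,:,::-1].copy();cv2.imwrite(f"pics/{name}_full.png",im)
    if box: x,y,w,h=box; im=im[y:y+h,x:x+w]
    cv2.imwrite(f"pics/{name}.png",cv2.resize(im,None,fx=f,fy=f,interpolation=cv2.INTER_CUBIC));return im
E
python3 - <<'E'
import cv2
im=cv2.imread('pics/top0.png')[185:375,205:415]
cv2.imwrite('pics/top0c.png',cv2.resize(im,None,fx=3,fy=3,interpolation=cv2.INTER_CUBIC))
E
```

```text
(no output)
```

View pics/top0c.png

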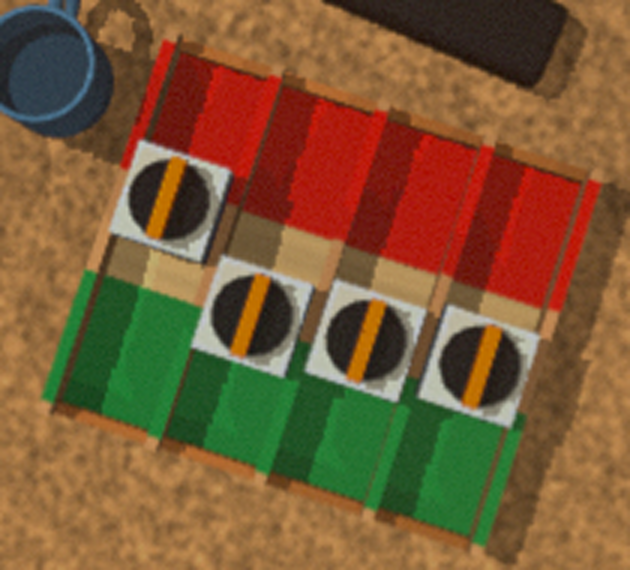

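```bash
cat > wings.py <<'E'
from h import *
def wings(im,dbg=False):
    hsv=cv2.cvtColor(im,cv2.COLOR_BGR2HSV)
    m=cv2.inRange(hsv,(10,190,150),(22,255,255))
    m[:,:205]=0;m[:,415:]=0;m[:185]=0;m[375:]=0
    n,l,s,c=cv2.connectedComponentsWithStats(m)
    out=[]
    for i in range(1,n):
        if s[i,4]<30: continue
        ys,xs=np.nonzero(l==i)
        P=np.array([at('top',x,y,0.098)[:2] for x,y in zip(xs,ys)])
        ce,_,_=(None,None,None); r=cv2.minAreaRect(P.astype(np.float32)*1000)
        mu=P.mean(0);w,V=np.linalg.eigh(np.cov((P-mu).T));v=V[:,1];v=v*np.sign(v[0])
        out.append((mu[0],mu[1],np.degrees(np.arctan2(v[1],v[0])),s[i,4],np.sqrt(12*w[1])))
    return sorted(out,key=lambda a:a[1])
E
python3 - <<'E'
from wings import *
im=cv2.imread('pics/top0.png')
for w in wings(im): print(np.round(w,4))
# rack corners: outer wall tops (z .046) from crop
for n,(x,y) in dict(farL=(168,42),farR=(598,182),nearL=(45,402),nearR=(485,545)).items():
    print(n,at('top',205+x/3,185+y/3,.046).round(4))
for n,(u,v) in dict(mug=(220,207),glue=(455,281)).items(): print(n,at('top',u,v,.095 if n=='mug' else .19).round(3))
o=telemetry.get_obs()
from scipy.spatial.transform import Rotation as R
print(R.from_quat(o['ee_rot']).as_matrix().round(3))
E
```

```text
[ 5.15700e-01 -6.68000e-02 -1.71121e+01  1.38000e+02  5.12000e-02]
[ 5.30300e-01  6.00000e-03 -1.62885e+01  1.31000e+02  5.08000e-02]
[ 5.43600e-01  7.90000e-02 -1.67424e+01  1.36000e+02  5.05000e-02]
[ 6.15900e-01  1.34600e-01 -1.64812e+01  1.36000e+02  5.09000e-02]
farL [0.7224 0.1412 0.046 ]
farR [ 0.6371 -0.1456  0.046 ]
nearL [0.483  0.2129 0.046 ]
nearR [ 0.3988 -0.0761  0.046 ]
mug [0.697 0.214 0.095]
glue [ 0.565 -0.215  0.19 ]
[[-0.001 -0.92   0.391]
 [-0.002  0.391  0.92 ]
 [-1.     0.    -0.002]]
```

```bash
cat >> h.py <<'E'
from scipy.spatial.transform import Rotation as Ro
YAW=np.radians(-16.6)
UX=np.array([np.cos(YAW),np.sin(YAW),0]);UY=np.array([-np.sin(YAW),np.cos(YAW),0])
W={1:(.5157,-.0668),2:(.5303,.0060),3:(.5436,.0790),4:(.6159,.1346)}
C=np.array([0.5603,0.0330,0])
def rk(X): d=np.array(X)-C; return np.array([d@UX,d@UY,X[2]])
def wd(x,y,z): return C+UX*x+UY*y+np.array([0,0,z])
def shift(X,o=None):
    o=o or telemetry.get_obs();M=Ro.from_quat(o['ee_rot']).as_matrix()
    h=np.degrees(np.arctan2(M[1,2],M[0,2]))
    print('t',round(o['time'],2),'pos',np.round(o['tool_pos'],4),'rack',rk(o['tool_pos']).round(4),'head rel UY',round(h-90+16.6,2),'q6',round(o['q'][5],2),'F',np.round(o['wrist_force'],1),'T',np.round(o['wrist_torque'],2),'gap',round(o['finger_gap'],3))
    if X is not None: print('shift cm',(M.T@(np.array(X)-o['tool_pos'])*100).round(2))
E
python3 - <<'E'
from h import *
print(np.mean([at('top',205+x/3,185+y/3,.046) for x,y in [(168,42),(598,182),(45,402),(485,545)]],axis=0))
for k,w in W.items(): print(k,rk((*w,.09)).round(4))
shift((*W[4],.16))
E
```

```text
[0.56032802 0.03310586 0.046     ]
1 [-0.0142 -0.1084  0.09  ]
2 [-0.021  -0.0344  0.09  ]
3 [-0.0291  0.0393  0.09  ]
4 [0.0243 0.1132 0.09  ]
t 0.1 pos [0.2345 0.552  0.2303] rack [-0.4604  0.4043  0.2303] head rel UY -6.42 q6 -0.06 F [-0.4 -0.1  0.1] T [ 0.01  0.06 -0.01] gap 1.0
shift cm [  7.07 -51.42 -23.49]
```

>>> step_arm(rows=[[0.5,[3,-51.4,-23.5],[-6.4,0,0]],[0.5,[3,-51.4,-23.5],[-6.4,0,0]],[0.5,[3,-51.4,-23.5],[-6.4,0,0]],[0.5,[3,-51.4,-23.5],[-6.4,0,0]],[0.5,[3,-51.4,-23.5],[-6.4,0,0]],[0.5,[3,-51.4,-23.5],[-6.4,0,0]],[0.5,[3,-51.4,-23.5],[-6.4,0,0]],[0.5,[3,-51.4,-23.5],[-6.4,0,0]]])

```text
time: 0.9
tool_pos: [0.5049, 0.2555, 0.2096]
ee_rot: [-0.422, 0.567, 0.423, 0.567]
wrist_force: [-0.4, 0.4, -0.4]
finger_gap: 0.497
```

```bash
python3 -c "
from h import *
shift((*W[4],.15))"
```

```text
t 0.9 pos [0.5049 0.2555 0.2096] rack [-0.1166  0.1974  0.2096] head rel UY -0.02 q6 -0.87 F [-0.4  0.4 -0.4] T [0.02 0.01 0.06] gap 0.497
shift cm [  5.95 -14.09  -8.41]
```

>>> step_arm(rows=[[0.5,[5.9,-14.1,-8.4],[0,0,0]],[0.5,[5.9,-14.1,-8.4],[0,0,0]],[0.5,[5.9,-14.1,-8.4],[0,0,0]],[0.5,[5.9,-14.1,-8.4],[0,0,0]],[0.5,[5.9,-14.1,-8.4],[0,0,0]],[0.5,[5.9,-14.1,-8.4],[0,0,0]]])

```text
time: 1.5
tool_pos: [0.6148, 0.1363, 0.1502]
ee_rot: [-0.422, 0.568, 0.423, 0.567]
wrist_force: [0.5, 0.8, 1.1]
finger_gap: 0.499
```

```bash
python3 -c "
from h import *
shift((*W[4],.085))
snap('top','a1',(205,185,210,190),3)"
```

```text
t 1.5 pos [0.6148 0.1363 0.1502] rack [0.0227 0.1145 0.1502] head rel UY -0.08 q6 -1.12 F [0.5 0.8 1.1] T [-0.05  0.02  0.04] gap 0.499
shift cm [ 6.52 -0.16 -0.13]
```

View pics/a1.png

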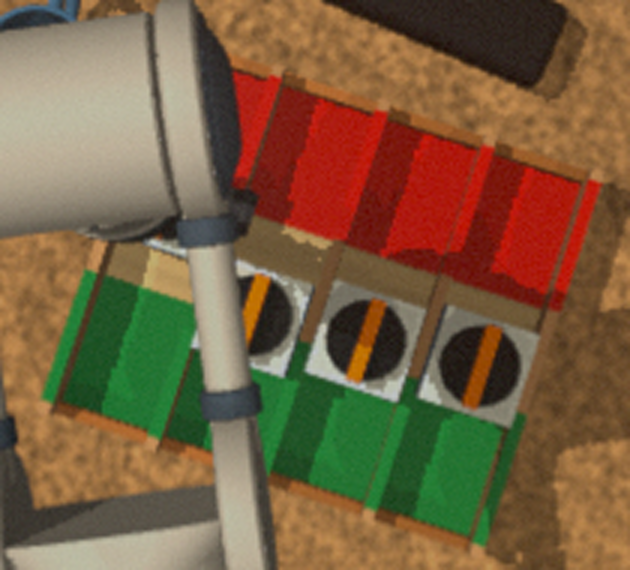

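The picture shows the arm over lane 4, hiding wing 4 from the top camera. I'm going down to grip wing 4.

>>> step_arm(rows=[[0.5,[3.5,-0.16,-0.13],[0,0,0]],[0.5,[6.4,-0.16,-0.13],[0,0,0]],[0.5,[6.5,-0.16,-0.13],[0,0,0]],[0.5,[6.5,-0.16,-0.13],[0,0,0]]])

```text
time: 1.95
tool_pos: [0.6157, 0.1359, 0.0868]
ee_rot: [-0.423, 0.567, 0.423, 0.567]
wrist_force: [0.6, 0.3, -0.1]
finger_gap: 0.498
```

```bash
python3 -c "
from h import *
shift((*W[4],.085))
snap('side','a2',(180,170,210,190),3)"
```

```text
t 1.95 pos [0.6157 0.1359 0.0868] rack [0.0237 0.1144 0.0868] head rel UY 0.07 q6 -1.12 F [ 0.6  0.3 -0.1] T [-0.05 -0.03 -0.03] gap 0.498
shift cm [ 0.18 -0.06 -0.12]
```

View pics/a2.png

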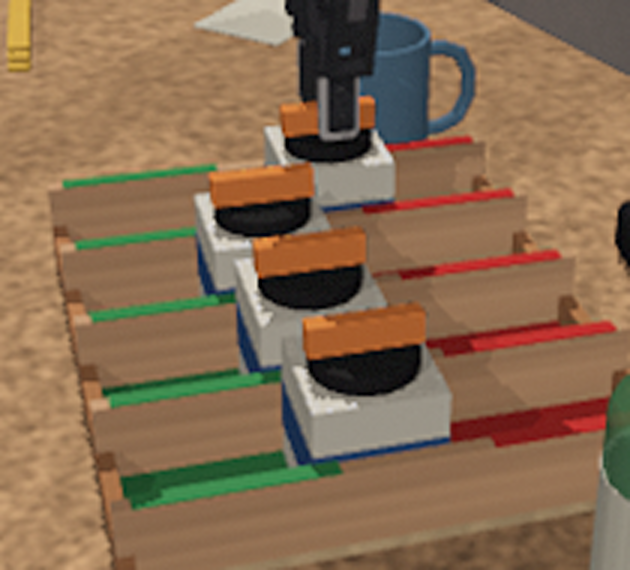

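The finger straddles wing 4, with pixel (338,110) of the crop central on the bar. Closing, then turning 20° as a test.

>>> step_arm(rows=[[0,[0,0,-0.1],[0,0,0]],[0,[0,0,-0.1],[0,0,0]],[0,[0,0,-0.1],[0,0,0]],[0,[0,0,-0.1],[0,0,0]],[0,[0,0,-0.1],[0,0,0]]])

```text
time: 2.5
tool_pos: [0.6169, 0.1342, 0.0881]
ee_rot: [-0.423, 0.566, 0.422, 0.568]
wrist_force: [0.1, 1.8, 5.5]
finger_gap: 0.095
```

```bash
python3 -c "
from h import *
shift(None)"
```

```text
t 2.5 pos [0.6169 0.1342 0.0881] rack [0.0253 0.1132 0.0881] head rel UY -0.01 q6 -1.12 F [0.1 1.8 5.5] T [0.25 0.02 0.  ] gap 0.095
```

>>> step_arm(rows=[[0,[0,0,0],[-5,0,0]],[0,[0,0,0],[-10,0,0]],[0,[0,0,0],[-15,0,0]],[0,[0,0,0],[-20,0,0]],[0,[0,0,0],[-20,0,0]],[0,[0,0,0],[-20,0,0]]])

```text
time: 3.1
tool_pos: [0.617, 0.1347, 0.0882]
ee_rot: [0.515, -0.484, -0.514, -0.486]
wrist_force: [0.3, 2.5, 5.8]
finger_gap: 0.093
```

```bash
python3 -c "
from h import *
shift(None)"
```

```text
t 3.1 pos [0.617  0.1347 0.0882] rack [0.0252 0.1137 0.0882] head rel UY 20.02 q6 -1.47 F [0.3 2.5 5.8] T [ 0.39 -0.02  0.02] gap 0.093
```

Torque stays about 0 at 20°, so cap 4 is loose. Carrying on to its stop.

>>> step_arm(rows=[[0,[-0.1,0,0],[-8,0,0]],[0,[-0.1,0,0],[-16,0,0]],[0,[-0.1,0,0],[-24,0,0]],[0,[-0.1,0,0],[-30,0,0]],[0,[-0.1,0,0],[-34,0,0]],[0,[-0.1,0,0],[-37,0,0]],[0,[-0.1,0,0],[-37,0,0]]])

```text
time: 3.8
tool_pos: [0.6163, 0.1361, 0.0884]
ee_rot: [-0.642, 0.294, 0.642, 0.298]
wrist_force: [-0.6, 7.9, 3.8]
finger_gap: 0.094
```

```bash
python3 -c "
from h import *
shift(None)"
```

```text
t 3.8 pos [0.6163 0.1361 0.0884] rack [0.0242 0.1148 0.0884] head rel UY 57.09 q6 -2.12 F [-0.6  7.9  3.8] T [ 1.24  0.07 -0.56] gap 0.094
```

>>> step_arm(rows=[[0.5,[0,0,0],[0,0,0]],[0.5,[0,0,0],[0,0,0]],[0.5,[-0.5,0,0],[0,0,0]],[0.5,[-5,0,0],[0,0,0]],[0.5,[-6.2,4,0.2],[8,0,0]],[0.5,[-6.2,9.2,0.4],[16,0,0]],[0.5,[-6.2,9.2,0.4],[24,0,0]],[0.5,[-6.2,9.2,0.4],[32,0,0]]])

```text
time: 4.6
tool_pos: [0.5422, 0.076, 0.1495]
ee_rot: [0.534, -0.464, -0.533, -0.464]
wrist_force: [-0.0, 0.8, -0.2]
finger_gap: 0.496
```

```bash
python3 -c "
from h import *
shift((*W[3],.15))
snap('top','a3',(205,185,210,190),3)"
```

```text
t 4.6 pos [0.5422 0.076  0.1495] rack [-0.0297  0.036   0.1495] head rel UY 24.55 q6 -1.63 F [-0.   0.8 -0.2] T [ 0.    0.01 -0.  ] gap 0.496
shift cm [-0.05 -0.18  0.28]
```

View pics/a3.png

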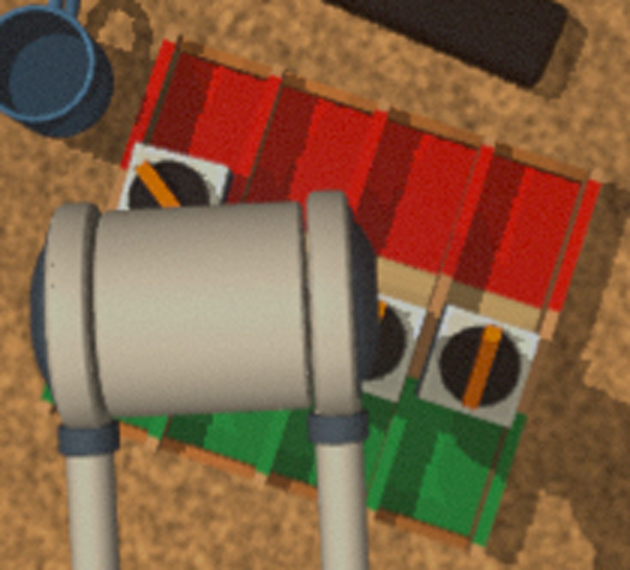

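Cap 4's bar is clearly turned: its end is at crop (143,165), heading down-right. Next is wing 3.

>>> step_arm(rows=[[0.5,[0,-0.18,0.28],[8.2,0,0]],[0.5,[0,-0.18,0.28],[16.4,0,0]],[0.5,[3,-0.18,0.28],[24.6,0,0]],[0.5,[5.5,-0.18,0.28],[24.6,0,0]],[0.5,[6.0,-0.18,0.28],[24.6,0,0]],[0.5,[6.0,-0.18,0.28],[24.6,0,0]]])

```text
time: 5.25
tool_pos: [0.5442, 0.0801, 0.0883]
ee_rot: [-0.425, 0.566, 0.425, 0.564]
wrist_force: [-0.4, 0.7, 0.4]
finger_gap: 0.503
```

```bash
python3 -c "
from h import *
shift((*W[3],.088))
snap('side','a4',(180,170,210,190),3)"
```

```text
t 5.25 pos [0.5442 0.0801 0.0883] rack [-0.0289  0.0406  0.0883] head rel UY 0.48 q6 -1.2 F [-0.4  0.7  0.4] T [-0.01 -0.   -0.06] gap 0.503
shift cm [ 0.03  0.02 -0.13]
```

View pics/a4.png

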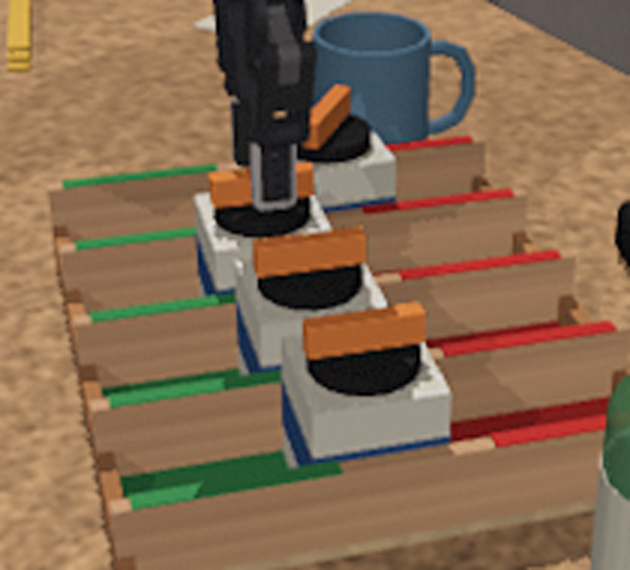

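The finger straddles bar 3 (crop (273,185)), and bar 4 behind it is turned. Closing and testing to 20°.

>>> step_arm(rows=[[0,[-0.05,0,-0.13],[0,0,0]],[0,[-0.05,0,-0.13],[0,0,0]],[0,[-0.05,0,-0.13],[0,0,0]],[0,[-0.05,0,-0.13],[0,0,0]],[0,[-0.05,0,-0.13],[-5,0,0]],[0,[-0.05,0,-0.13],[-10,0,0]],[0,[-0.05,0,-0.13],[-15,0,0]],[0,[-0.05,0,-0.13],[-15,0,0]]])

```text
time: 6.1
tool_pos: [0.5453, 0.0797, 0.0914]
ee_rot: [-0.496, 0.503, 0.495, 0.506]
wrist_force: [-0.4, 2.5, 5.5]
finger_gap: 0.09
```

```bash
python3 -c "
from h import *
shift((*W[3],.088))"
```

```text
t 6.1 pos [0.5453 0.0797 0.0914] rack [-0.0277  0.0405  0.0914] head rel UY 15.55 q6 -1.47 F [-0.4  2.5  5.5] T [ 0.33 -0.04  0.01] gap 0.09
shift cm [ 0.34  0.17 -0.07]
```

>>> step_arm(rows=[[0,[0,0,0],[-5,0,0]],[0,[0,0,0],[-10,0,0]],[0,[0,0,0],[-10,0,0]]])

```text
time: 6.4
tool_pos: [0.5452, 0.0799, 0.0914]
ee_rot: [0.538, -0.458, -0.537, -0.461]
wrist_force: [0.5, 2.6, 5.8]
finger_gap: 0.088
```

```bash
python3 -c "
from h import *
shift(None)"
```

```text
t 6.4 pos [0.5452 0.0799 0.0914] rack [-0.0278  0.0406  0.0914] head rel UY 25.56 q6 -1.64 F [0.5 2.6 5.8] T [0.42 0.02 0.02] gap 0.088
```

Cap 3 is loose too. On to its stop.

>>> step_arm(rows=[[0,[0,0,0],[-8,0,0]],[0,[0,0,0],[-16,0,0]],[0,[0,0,0],[-22,0,0]],[0,[0,0,0],[-27,0,0]],[0,[0,0,0],[-32,0,0]],[0,[0,0,0],[-32,0,0]]])

```text
time: 7.0
tool_pos: [0.545, 0.0809, 0.0915]
ee_rot: [0.644, -0.292, -0.643, -0.295]
wrist_force: [-0.9, 6.7, 6.5]
finger_gap: 0.089
```

```bash
python3 -c "
from h import *
shift(None)"
```

```text
t 7.0 pos [0.545  0.0809 0.0915] rack [-0.0283  0.0416  0.0915] head rel UY 57.54 q6 -2.2 F [-0.9  6.7  6.5] T [ 1.12  0.18 -0.46] gap 0.089
```

>>> step_arm(rows=[[0.5,[0,0,0],[0,0,0]],[0.5,[0,0,0],[0,0,0]],[0.5,[-0.5,0,0],[0,0,0]],[0.5,[-5,0,0],[0,0,0]],[0,[-7,0,0],[8,0,0]],[0,[-7,0,0],[16,0,0]],[0,[-7,0,0],[24,0,0]],[0,[-7,0,0],[32,0,0]]])

```text
time: 7.8
tool_pos: [0.5444, 0.0787, 0.1599]
ee_rot: [0.536, -0.462, -0.535, -0.462]
wrist_force: [-0.4, 0.7, 0.1]
finger_gap: 0.0
```

```bash
python3 -c "
from h import *
shift(wd(-.088,.0394,.16))
snap('side','a5',(180,170,210,190),3)"
```

```text
t 7.8 pos [0.5444 0.0787 0.1599] rack [-0.0283  0.0393  0.1599] head rel UY 25.03 q6 -1.64 F [-0.4  0.7  0.1] T [ 0.05 -0.    0.03] gap 0.0
shift cm [-0.01  5.4   2.54]
```

View pics/a5.png

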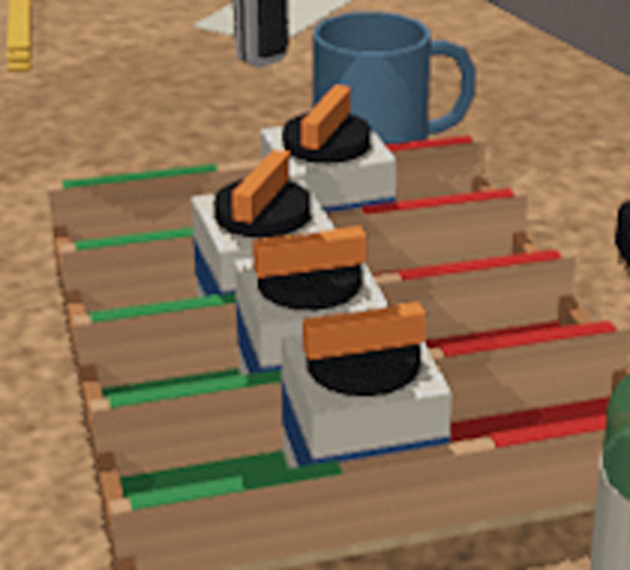

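Bars 3 and 4 are both turned by about the same amount, and bars 1 and 2 are untouched. By the "exactly two" rule those are the tight ones. Next I push can 3 to red from behind.

>>> step_arm(rows=[[0,[0,3,1.4],[8.3,0,0]],[0,[0,5.4,2.5],[16.6,0,0]],[0,[0,5.4,2.5],[25,0,0]],[0,[0,5.4,2.5],[25,0,0]]])

```text
time: 8.25
tool_pos: [0.4868, 0.0955, 0.1599]
ee_rot: [-0.425, 0.565, 0.425, 0.565]
wrist_force: [0.4, -0.1, -0.2]
finger_gap: 0.0
```

```bash
python3 -c "
from h import *
shift(wd(-.088,.0394,.04))"
```

```text
t 8.25 pos [0.4868 0.0955 0.1599] rack [-0.0883  0.0389  0.1599] head rel UY 0.45 q6 -1.16 F [ 0.4 -0.1 -0.2] T [ 0.01  0.03 -0.02] gap 0.0
shift cm [11.99 -0.02  0.05]
```

>>> step_arm(rows=[[0,[4.5,0,0],[0,0,0]],[0,[9,0,0],[0,0,0]],[0,[12,0,0],[0,0,0]],[0,[12,0,0],[0,0,0]],[0,[12,0,0],[0,0,0]]])

```text
time: 8.75
tool_pos: [0.4874, 0.0953, 0.0401]
ee_rot: [-0.425, 0.565, 0.425, 0.565]
wrist_force: [0.0, 0.1, 0.9]
finger_gap: -0.004
```

```bash
python3 -c "
from h import *
shift(wd(.036,.0394,.04))
snap('side','a6',(180,150,210,190),3)"
```

```text
t 8.75 pos [0.4874 0.0953 0.0401] rack [-0.0877  0.0389  0.0401] head rel UY 0.54 q6 -1.17 F [0.  0.1 0.9] T [0.01 0.01 0.01] gap -0.004
shift cm [ -0.   -12.37  -0.06]
```

View pics/a6.png

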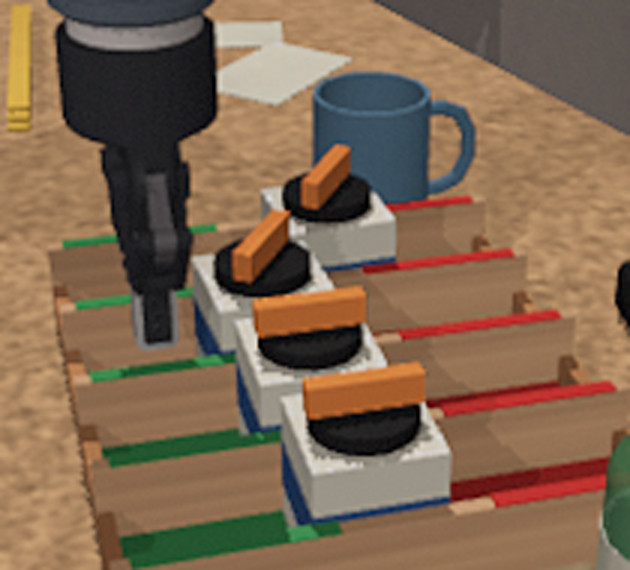

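>>> step_arm(rows=[[0,[0,-1.5,0],[0,0,0]],[0,[0,-3,0],[0,0,0]],[0,[0,-4.5,0],[0,0,0]],[0,[0,-6,0],[0,0,0]],[0,[0,-7.5,0],[0,0,0]],[0,[0,-9,0],[0,0,0]],[0,[0,-10.5,0],[0,0,0]],[0,[0,-11.2,0],[0,0,0]]])

```text
time: 9.6
tool_pos: [0.5971, 0.064, 0.0426]
ee_rot: [-0.426, 0.564, 0.424, 0.567]
wrist_force: [-2.3, 0.4, 1.4]
finger_gap: 0.0
```

>>> step_arm(rows=[[0,[0,-0.5,0],[0,0,0]],[0,[0,-0.9,0],[0,0,0]],[0,[0,-0.9,0],[0,0,0]]])

```text
time: 9.9
tool_pos: [0.6039, 0.0616, 0.0401]
ee_rot: [-0.425, 0.565, 0.424, 0.566]
wrist_force: [-0.4, 0.8, 0.0]
finger_gap: -0.003
```

```bash
python3 -c "
from h import *
shift(wd(.036,.0394,.04))
snap('side','a7',(180,150,210,190),3)"
```

```text
t 9.9 pos [0.6039 0.0616 0.0401] rack [0.0336 0.0399 0.0401] head rel UY 0.4 q6 -1.24 F [-0.4  0.8  0. ] T [-0.02  0.05 -0.  ] gap -0.003
shift cm [ 0.02 -0.24 -0.05]
```

View pics/a7.png

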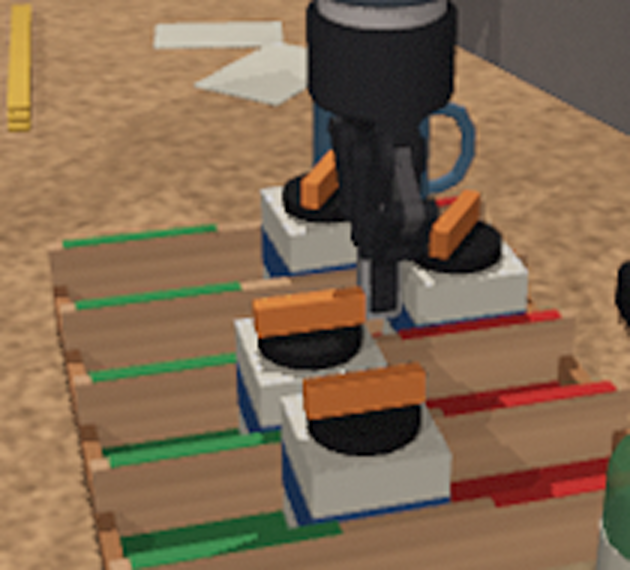

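Can 3 now stands near the red end, with its bar at crop (455,225). I'll check that position numerically and retreat upward.

```bash
python3 -c "
from h import *
print('bar3',rk(at('side',180+455/3,150+225/3,.090)).round(4))
print('ref bar1',rk(at('side',180+364/3,150+392/3,.090)).round(4), rk((*W[1],.09)).round(4))
shift(wd(-.038,.1132,.12))"
```

```text
bar3 [0.0743 0.036  0.09  ]
ref bar1 [-0.0159 -0.1097  0.09  ] [-0.0142 -0.1084  0.09  ]
t 9.95 pos [0.6036 0.0617 0.0399] rack [0.0333 0.0399 0.0399] head rel UY 0.39 q6 -1.24 F [-0.1 -0.1  0.9] T [-0.02  0.02  0.01] gap -0.002
shift cm [-8.01  7.07  7.38]
```

>>> step_arm(rows=[[0,[0,0.5,0],[0,0,0]],[0,[-4,0.5,0],[0,0,0]],[0,[-9,0.5,0],[0,0,0]],[0,[-11.5,3,0],[0,0,0]],[0,[-11.5,7.1,3],[0,0,0]],[0,[-11.5,7.1,7.3],[0,0,0]],[0,[-11.5,7.1,7.3],[0,0,0]],[0,[-11.5,7.1,7.3],[0,0,0]]])

```text
time: 10.75
tool_pos: [0.555, 0.1523, 0.1545]
ee_rot: [-0.425, 0.565, 0.425, 0.565]
wrist_force: [0.2, -0.8, -0.3]
finger_gap: 0.004
```

```bash
python3 -c "
from h import *
shift(wd(-.038,.1132,.04))
snap('side','a8',(180,150,210,190),3)
snap('top','a9',(205,185,210,190),3)"
```

```text
t 10.75 pos [0.555  0.1523 0.1545] rack [-0.0392  0.1129  0.1545] head rel UY 0.5 q6 -1.08 F [ 0.2 -0.8 -0.3] T [ 0.05 -0.01 -0.  ] gap 0.004
shift cm [11.45 -0.12  0.04]
```

View pics/a8.png

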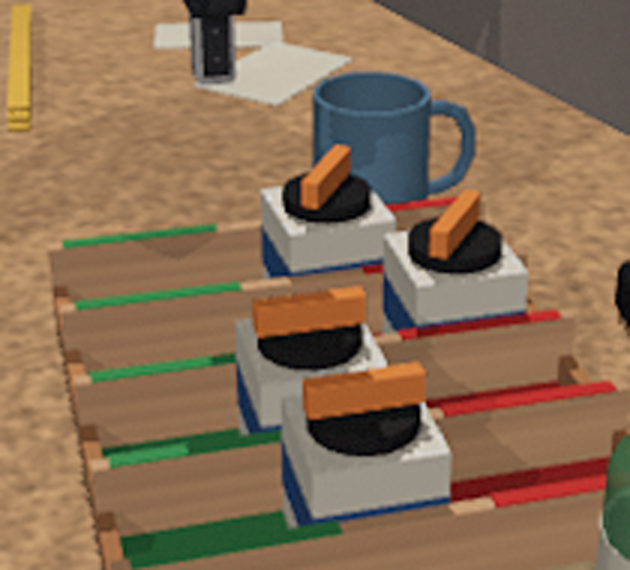

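View pics/a9.png

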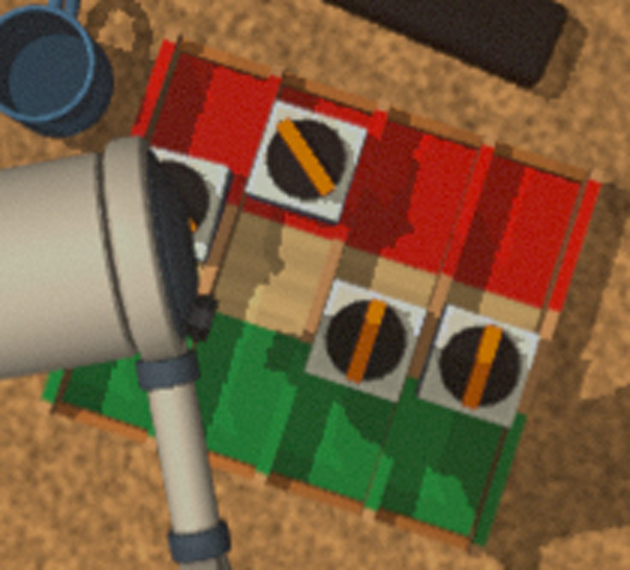

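Can 3 stands on red: its bar is at crop (306,157), and red shows between its rear edge and the wood. Next is can 4.

>>> step_arm(rows=[[0,[4.5,0.1,0],[0,0,0]],[0,[9,0.1,0],[0,0,0]],[0,[11.4,0.1,0],[0,0,0]],[0,[11.4,0,0],[0,0,0]],[0,[11.4,-1,0],[0,0,0]],[0,[11.4,-2.5,0],[0,0,0]],[0,[11.4,-4,0],[0,0,0]],[0,[11.4,-5.4,0],[0,0,0]]])

```text
time: 11.65
tool_pos: [0.61, 0.1361, 0.0439]
ee_rot: [-0.425, 0.564, 0.424, 0.567]
wrist_force: [-2.8, 0.1, 0.6]
finger_gap: 0.001
```

```bash
python3 -c "
from h import *
shift(wd(.037,.1132,.04))"
```

```text
t 11.65 pos [0.61   0.1361 0.0439] rack [0.0182 0.113  0.0439] head rel UY 0.35 q6 -1.12 F [-2.8  0.1  0.6] T [ 0.09  0.38 -0.01] gap 0.001
shift cm [ 0.4  -1.88  0.01]
```

>>> step_arm(rows=[[0,[0,-1,0],[0,0,0]],[0,[0,-1.9,0],[0,0,0]],[0,[0,-1.9,0],[0,0,0]],[0,[0,-1.9,0],[0,0,0]]])

```text
time: 12.05
tool_pos: [0.6261, 0.1311, 0.0411]
ee_rot: [-0.425, 0.565, 0.424, 0.566]
wrist_force: [-0.3, -0.4, -0.0]
finger_gap: 0.001
```

```bash
python3 -c "
from h import *
shift(wd(.037,.1132,.04))
snap('side','b1',(180,150,210,190),3)"
```

```text
t 12.05 pos [0.6261 0.1311 0.0411] rack [0.035  0.1128 0.0411] head rel UY 0.36 q6 -1.13 F [-0.3 -0.4 -0. ] T [-0.01 -0.03 -0.02] gap 0.001
shift cm [ 0.11 -0.2   0.04]
```

View pics/b1.png

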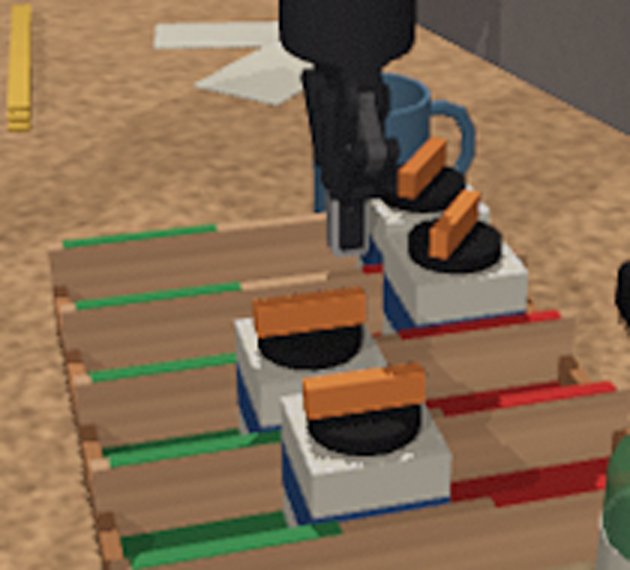

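Can 4 is pushed up beside can 3 (bar at crop (422,168)). Moving to the far side of can 2.

>>> step_arm(rows=[[0,[0,0.5,0],[0,0,0]],[0,[-4,0.5,0],[0,0,0]],[0,[-9,0.5,0],[0,0,0]],[0,[-11.5,0,-2],[0,0,0]],[0,[-11.5,-0.7,-6.5],[0,0,0]],[0,[-11.5,-0.7,-11],[0,0,0]],[0,[-11.5,-0.7,-14.7],[0,0,0]],[0,[-11.5,-0.7,-14.7],[0,0,0]]])

```text
time: 12.9
tool_pos: [0.5899, -0.0156, 0.1559]
ee_rot: [-0.424, 0.567, 0.423, 0.566]
wrist_force: [-0.1, -0.1, 0.0]
finger_gap: 0.003
```

>>> step_arm(rows=[[0,[0,0,0],[0,0,0]],[0,[0,0,0],[0,0,0]]])

```text
time: 13.1
tool_pos: [0.5913, -0.0107, 0.1556]
ee_rot: [-0.425, 0.565, 0.425, 0.566]
wrist_force: [0.7, -0.7, 0.2]
finger_gap: -0.001
```

```bash
python3 -c "
from h import *
shift(wd(.042,-.0344,.04))
snap('side','b2',(180,150,210,190),3)"
```

```text
t 13.1 pos [ 0.5913 -0.0107  0.1556] rack [ 0.0422 -0.0331  0.1556] head rel UY 0.43 q6 -1.36 F [ 0.7 -0.7  0.2] T [-0.06 -0.04  0.04] gap -0.001
shift cm [11.56  0.02 -0.14]
```

View pics/b2.png

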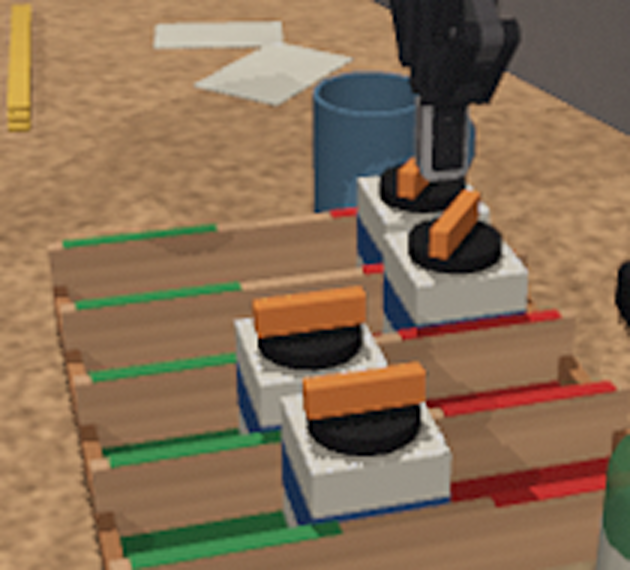

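>>> step_arm(rows=[[0,[4.5,0,-0.1],[0,0,0]],[0,[9,0,-0.1],[0,0,0]],[0,[11.5,0,-0.1],[0,0,0]],[0,[11.5,0,-0.1],[0,0,0]],[0,[11.5,1,-0.1],[0,0,0]],[0,[11.5,2.5,-0.1],[0,0,0]],[0,[11.5,4,-0.1],[0,0,0]],[0,[11.5,5.5,-0.1],[0,0,0]]])

```text
time: 13.95
tool_pos: [0.5394, 0.0031, 0.0441]
ee_rot: [-0.426, 0.564, 0.423, 0.567]
wrist_force: [1.4, -0.8, -0.8]
finger_gap: -0.005
```

```bash
python3 -c "
from h import *
shift(wd(-.037,-.0344,.04))"
```

```text
t 13.95 pos [0.5394 0.0031 0.0441] rack [-0.0115 -0.0346  0.0441] head rel UY 0.41 q6 -1.35 F [ 1.4 -0.8 -0.8] T [-0.05 -0.19  0.04] gap -0.005
shift cm [0.4  2.55 0.04]
```

>>> step_arm(rows=[[0,[0,1,0],[0,0,0]],[0,[0,2,0],[0,0,0]],[0,[0,2.5,0],[0,0,0]],[0,[0,2.5,0],[0,0,0]],[0,[0,2.5,0],[0,0,0]]])

```text
time: 14.45
tool_pos: [0.5141, 0.0096, 0.0406]
ee_rot: [-0.424, 0.566, 0.425, 0.565]
wrist_force: [-0.4, -0.0, 0.4]
finger_gap: -0.001
```

```bash
python3 -c "
from h import *
shift(wd(.048,-.1084,.155))
snap('side','b3',(180,150,210,190),3)"
```

```text
t 14.45 pos [0.5141 0.0096 0.0406] rack [-0.0375 -0.0356  0.0406] head rel UY 0.38 q6 -1.34 F [-0.4 -0.   0.4] T [-0.02  0.01  0.02] gap -0.001
shift cm [-11.44  -8.5   -7.33]
```

View pics/b3.png

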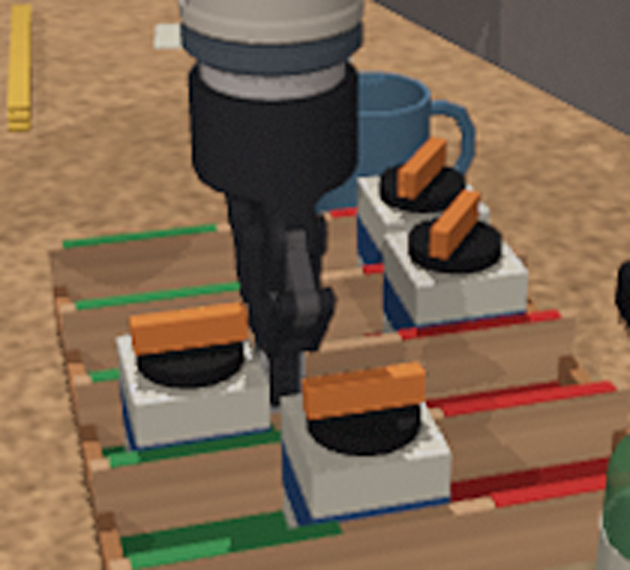

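Can 2 moved onto green (bar at crop (188,328)). Moving to the far side of can 1.

>>> step_arm(rows=[[0,[0,-0.5,0],[0,0,0]],[0,[-4,-0.5,0],[0,0,0]],[0,[-9,-0.5,0],[0,0,0]],[0,[-11.5,-3.5,0],[0,0,0]],[0,[-11.5,-8.5,0],[0,0,0]],[0,[-11.5,-8.5,-4],[0,0,0]],[0,[-11.5,-8.5,-7.3],[0,0,0]],[0,[-11.5,-8.5,-7.3],[0,0,0]]])

```text
time: 15.3
tool_pos: [0.5752, -0.0881, 0.1541]
ee_rot: [-0.423, 0.568, 0.424, 0.565]
wrist_force: [0.1, 0.2, 0.0]
finger_gap: 0.005
```

>>> step_arm(rows=[[0,[0,0,0],[0,0,0]],[0,[0,0,0],[0,0,0]]])

```text
time: 15.5
tool_pos: [0.5757, -0.0837, 0.1556]
ee_rot: [-0.424, 0.565, 0.425, 0.566]
wrist_force: [0.6, 0.3, 0.8]
finger_gap: -0.005
```

```bash
python3 -c "
from h import *
shift(wd(.048,-.1084,.04))
snap('side','b4')"
```

```text
t 15.5 pos [ 0.5757 -0.0837  0.1556] rack [ 0.0481 -0.1075  0.1556] head rel UY 0.4 q6 -1.49 F [0.6 0.3 0.8] T [-0.03 -0.    0.  ] gap -0.005
shift cm [11.56  0.02 -0.1 ]
```

View pics/b4.png

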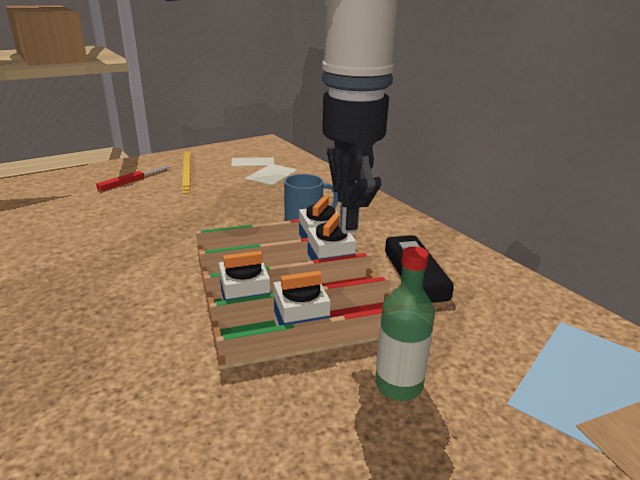

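The gripper is well clear of the glue bottle. Going down and pushing can 1 to green.

>>> step_arm(rows=[[0,[4.5,0,-0.1],[0,0,0]],[0,[9,0,-0.1],[0,0,0]],[0,[11.5,0,-0.1],[0,0,0]],[0,[11.5,0,-0.1],[0,0,0]],[0,[11.5,1,-0.1],[0,0,0]],[0,[11.5,2.5,-0.1],[0,0,0]],[0,[11.5,4,-0.1],[0,0,0]],[0,[11.5,5.5,-0.1],[0,0,0]]])

```text
time: 16.35
tool_pos: [0.5235, -0.0697, 0.0443]
ee_rot: [-0.426, 0.564, 0.423, 0.567]
wrist_force: [1.3, -0.7, 0.3]
finger_gap: -0.001
```

```bash
python3 -c "
from h import *
shift(wd(-.037,-.1084,.04))"
```

```text
t 16.35 pos [ 0.5235 -0.0697  0.0443] rack [-0.0059 -0.1089  0.0443] head rel UY 0.41 q6 -1.49 F [ 1.3 -0.7  0.3] T [-0.14 -0.12 -0.02] gap -0.001
shift cm [0.41 3.11 0.07]
```

>>> step_arm(rows=[[0,[0,1.2,0],[0,0,0]],[0,[0,2.4,0],[0,0,0]],[0,[0,3.1,0],[0,0,0]],[0,[0,3.1,0],[0,0,0]],[0,[0,3.1,0],[0,0,0]],[0,[0,2.6,0],[0,0,0]],[0,[-4,2.6,0],[0,0,0]],[0,[-9,2.6,0],[0,0,0]]])

```text
time: 17.15
tool_pos: [0.4961, -0.0625, 0.1284]
ee_rot: [-0.423, 0.567, 0.426, 0.564]
wrist_force: [2.2, -0.1, -0.3]
finger_gap: 0.002
```

>>> step_arm(rows=[[0,[-4,0,0],[0,0,0]],[0,[-9,0,0],[0,0,0]],[0,[-10,5,0],[0,0,0]],[0,[-10,10,2],[0,0,0]],[0,[-10,14,7],[0,0,0]],[0,[-10,14,12],[0,0,0]],[0,[-10,14,17],[0,0,0]],[0,[-10,14,22],[0,0,0]]])

```text
time: 17.95
tool_pos: [0.4208, 0.1757, 0.2313]
ee_rot: [-0.425, 0.565, 0.424, 0.566]
wrist_force: [1.5, -0.9, 0.5]
finger_gap: -0.001
```

>>> step_arm(rows=[[0,[0,0,5],[0,0,0]],[0,[0,0,10],[0,0,0]],[0,[0,0,15],[0,0,0]],[0,[0,0,20],[0,0,0]],[0,[0,0,20],[0,0,0]],[0,[0,0,20],[0,0,0]]])

```text
time: 18.55
tool_pos: [0.4765, 0.3665, 0.2284]
ee_rot: [-0.425, 0.567, 0.425, 0.564]
wrist_force: [0.8, 0.1, 0.0]
finger_gap: -0.002
```

```bash
python3 -c "
from wings import *
shift(None)
snap('top','c1',(205,185,210,190),3)
snap('side','c2')
for w in wings(cv2.imread('pics/c1_full.png')): print(np.round(w,4),rk((w[0],w[1],.09)).round(4),'turn',round(w[2]+16.6,1))
"
```

```text
t 18.55 pos [0.4765 0.3665 0.2284] rack [-0.1755  0.2957  0.2284] head rel UY 0.47 q6 -0.69 F [0.8 0.1 0. ] T [-0.04  0.01 -0.  ] gap -0.002
[ 4.52700e-01 -4.87000e-02 -1.64699e+01  1.41000e+02  5.04000e-02] [-0.0797 -0.109   0.09  ] turn 0.1
[ 4.73900e-01  2.17000e-02 -1.59582e+01  1.35000e+02  5.17000e-02] [-0.0796 -0.0355  0.09  ] turn 0.6
[6.44200e-01 4.73000e-02 3.49051e+01 1.38000e+02 5.27000e-02] [0.0763 0.0377 0.09  ] turn 51.5
[6.69700e-01 1.17200e-01 3.54584e+01 1.29000e+02 5.26000e-02] [0.0808 0.112  0.09  ] turn 52.1
```

View pics/c1.png

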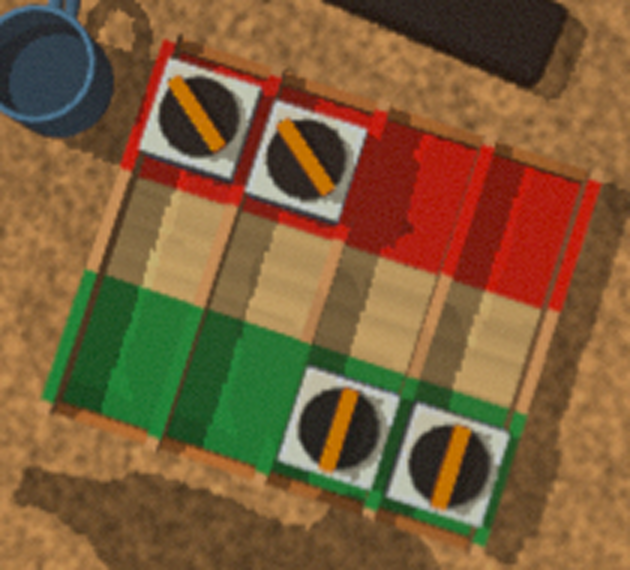

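View pics/c2.png

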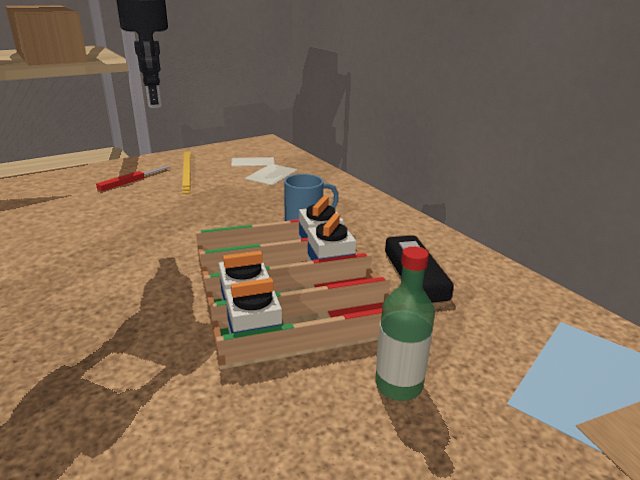

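Top view: cans 4 and 3 are on red (crop (198,115) and (306,157)), with bars about 52° round. Cans 2 and 1 are on green ((339,430) and (449,466)). The side view shows all four upright, and the bystanders look unmoved.

```bash
python3 -c "
from station import job
print(job.close_job())"
```

```text
the job is handed in; nothing more can be done
None
```

The job is done and handed in, at about 18.6 s on the robot's clock. The two loose caps were on cans 3 and 4.

- **Caps:** I gripped the bars of cans 4 and 3 and turned both anticlockwise. Each turned freely with almost no torque. At about 57° of tool turn, torque rose to about 0.5 N m, which is the stop. The last top picture measured them at 52.1° (cap 4) and 51.5° (cap 3); the stop is at 51.6°.
- **Not tested:** I did not try caps 1 and 2. They must be the tight ones, because exactly two caps are loose.
- **Positions:** I slid cans 3 and 4 to the red end and cans 1 and 2 to the green end, pushing low with closed fingers. Wholly on a bay means the can's centre is between 66 and 94 mm from the rack's centre, towards that end.

| Can | End | Distance from rack centre (mm) |
|---|---|---|
| 1 | green | 80 |
| 2 | green | 80 |
| 3 | red | 76 |
| 4 | red | 81 |

- **Final checks:** All four cans stand upright, and the arm ended clear of everything. The glue bottle, mug and case look unmoved in the pictures. Wrist forces stayed under about 10 N in every reading, and no check failed or disagreed.

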